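# Fit the matching nut and hold the hidden bolt head

## Robot

A 6-joint arm with a two-finger parallel gripper is mounted at the origin on a cart in front of the work surface, level with it; the furniture and walls round the work are solid. World frame = base frame: x ahead of the robot, y to its left, z up, the work surface at z = 0. Lengths are in m, angles in rad, forces in N, time in s.
With the tool pointing down it reaches from about 0.325 to 0.925 m from the base axis. Payload 3.1 kg.
Tool frame: the origin (TCP) lies midway between the tips of the shut fingers; the grasp point (between the pads) lies 19 mm behind it; x points along the fingers, z is the direction in which the jaws open and shut, and the axes are right-handed (so a half turn about x gives the same grasp; the last joint's range is limited). The gripper opens to 85 mm and grips with 20 to 120 N. Pads are 22 mm wide; open, the fingers measure 114 mm over their backs; the gripper's body (76 mm by 85 mm) begins 54 mm behind the grasp point. The pads swing forward as they close: fully open they stand 13 mm farther back than shut.
Start: joints at [1.181, 0.217, 1.613, -0, 1.311, -0.112], TCP at [0.171, 0.601, 0.195] pointing down, gripper open.
Joint ranges: [-2.75, 2.75], [-0.78, 2.1], [0.31, 2.55], [-1.13, 4.27], [0.13, 2.63], [-2.58, 2.58]. Speed limits (rad/s): [2.79, 2.79, 3.14, 3.14, 3.14, 3.14].

## Interface

Orientations are given as a unit quaternion [x, y, z, w].
In Python, from plant import arm, cams, trace, spot_point gives the robot as it stands.
- The arm moves only by the tool jog_arm, never from a script. Its argument "moves" is a list of rows, each a list of 7 numbers: the shift along the tool's x, y, z in mm, then the turn, a rotation vector about the tool's x, y, z in degrees, then the finger opening in mm, from 0 to 85.4. A call has 1 to 8 rows; each row shifts and turns the commanded pose from where the row before left it, along the tool's axes as they then stand; what a row does not reach is not made up. A row lasts 1/12 s, in which the tool goes at most 41.7 mm and 7.16 degrees, less where a joint would pass 70% of its speed; a pose out of reach is approached as far as the arm can. A call is refused whole if a number of a shift passes 41.7 or a number of a turn 7.16, either way. A call with a gripper value outside its range is refused whole. The fingers move at their own pace and stop on an object; the grip force is fixed at half the most. Time passes only in rows, so rows that do not move let the fingers close. It gives the time, the measured TCP pose, the force and the opening at its end, in the units of the state.
- arm.sense(): the state, without advancing time (a new reading comes with each control period).
- cams.snapshot(name): name is "scene" or "side" or "wrist"; returns the picture (384x512x3 uint8, red, green, blue); there is no depth.
- cams.get_calibration(name): a dict with "fx", "fy", "cx", "cy" (pixels), "extrinsics" (4x4, takes a point from world to camera coordinates). Camera axes: x right, y down, z forward; pixel columns grow to the right and rows downward; lengths in m; the calibration is good to about 2 mm. A picture is of the moment at which its call begins: read the wrist's pose just before it. get_calibration takes no time and is no camera call; for the wrist camera it gives the pose at the moment of the call.
- arm.finish_job(): hands the job in, once; it reports no verdict.
Trained networks look in the newest picture that a camera, given by its name, has taken for a name from the list of things; names that differ only in an ending like _2 or _b are one class to them, and where a whole thing is asked for, a point or a joint stands for the part that bears it (a point fixed in the world has none). Each returns a list of dicts, best first, with "conf" (0 to 1); they miss things now and then, are a little off and sometimes report something else, mostly with a low value. They report only what shows in the picture. A call takes as long as a camera call. They do not tell look-alikes from the thing itself.
- trace(thing, camera): "mask" (384x512 bool, what is visible of it) and "at" ([column, row] in pixels, amid what is visible of it).
- spot_point(thing, camera): "at" ([column, row] in pixels: a listed point, or the origin of a listed thing).
The state is a dict: "clock": time; "joint_pos": joint angles; "qvel": joint speeds; "effort": joint torques, N m; "position": TCP position; "orientation": TCP orientation; "wrist_force": force on the tool from outside, world axes, zero at the start; "wrist_torque": the same for the moment, N m; "gripper_width": finger opening in m.
Only numpy, scipy, OpenCV 4.12 (cv2) and the standard library are available. Lean on these libraries where they do the work, as an engineer would, in place of code of your own. Each camera call takes 0.05 s, during which the arm holds its last target.

## Task

Pick the loose nut that matches the brass bolt in the bridge bracket and drop it over the bolt's upright tail so that it lies flat on the strap, then let go of it. Then reach down past both sides of the strap, between the bracket's two walls, grip the hidden hexagonal bolt head on the two flats nearest to parallel with the strap, turn it against its spring until those flats are parallel with the strap, and finish while still holding it there, so that a colleague can tighten the nut. Leave the other nut, the tape roll, the glass jar and the forceps where they are.

Things in the scene. Friction and masses are not known exactly. Their poses are not given: they have to be found in the camera images.
- bracket: Fixed grey metal bridge bracket. Origin on the worktop under the bolt's axis, z up. Base 150 (x) x 80 (y) x 8 mm. Walls 70 mm wide in y at x = -46 to -40 and 40 to 46 mm, tops at z = 50. Strap along x from wall to wall, 16 mm wide, z = 46 to 50, round eye 22 mm in diameter mid-way. Gap between walls open at +y and -y. The bolt's brass tail (12 mm diameter, tapered tip) stands out of the eye.
- bolt_head (a point): Hexagonal brass head of the upright bolt, under the strap, hidden from the front by a wall. 40 mm across flats, 46 across corners, z = 22 to 44 mm above the worktop; the point is its centre (33 mm) and turns with it. Flats face its own +y and -y (the pair to grip) and 60 degrees either side. Below it only a thin spring and the base, top at 8 mm.
- clamp_bolt (a joint): Angle of the bolt about its vertical axis (rad), growing anticlockwise seen from above. 0: at rest on its stop, the head's +y and -y flats 0.30 rad clockwise from parallel with the strap. 0.30: those flats parallel with the strap. Stop at 0.60. Let go, a spring turns it back to 0 (0.05 N m at 0, 0.125 N m at 0.30).
- bolt_tail (a point): Tip of the bolt's upright tail, on its axis, 64 mm above the worktop (14 mm above the strap).
- brass_nut: Loose brass hexagonal nut, the matching one, flat on the worktop. 26 mm across flats, 30 across corners, 12 mm high, smooth bore 15 mm in diameter (drops loosely over the 12 mm tail without turning). Origin mid-underside, z along the bore, flats face its +x and -x and every 60 degrees. Lying on the strap its underside is 50 mm above the worktop. About 45 g.
- steel_nut: Loose bright steel nut of the same outer size with a 9 mm bore, which does not go over the tail. To be left alone. Origin in the middle of its underside.
- tape: Roll of white label tape lying flat, 68 mm in diameter, 18 mm high; origin under its centre. To be left alone.
- jar: Small wide-mouth glass jar, 54 mm in diameter, 74 mm high; origin under its centre. To be left alone.
- forceps: Steel forceps lying flat, 131 mm long (its y), 25 mm wide, 9 mm high; origin under its centre. To be left alone.
Things that resemble listed ones, but are neither listed nor needed, are in the scene too. Leave any purple look-alike of the bracket alone.

How it is judged:
By the outcome, as a careful person would: the job done as asked, in the order asked, and still so for the second after the job is handed in, while the arm keeps its last pose, push and grip.
It also fails if it takes over 46 s, if anything falls off the work surface, if the arm or the gripper's body presses on something with over 40 N, if the wrist force passes 120 N, or if a joint passes its speed limit or range.

## Working session

There is one attempt and no reset: what is moved stays moved. The work goes in short steps, Python scripts to look and compute and a tool call to move; the robot and the scene stay as the last step left them, time stands still between calls to the robot, and variables do not carry over. Pictures are saved under pics/ and viewed, and the job is handed in when it is done.

Besides the shell and the picture viewer there is one more tool, called after ">>>" in YAML: its name, and indented under it one key for each argument. jog_arm: Moves the arm, as the interface text tells. Its arguments: {"type":"object","properties":{"moves":{"type":"array","items":{"type":"array","items":{"type":"number"}}}},"required":["moves"]}

```bash
ls; mkdir -p pics; python3 - <<'E'
from plant import arm,cams,trace,spot_point
import cv2,numpy as np
print(arm.sense())
for n in("scene","side","wrist"):
    im=cams.snapshot(n); cv2.imwrite(f"pics/{n}0.png",im[:,:,::-1]); c=cams.get_calibration(n); print(n,c)
E
```

```text
pics
{'clock': 0.0, 'joint_pos': array([ 1.18081498e+00,  2.17772638e-01,  1.61497521e+00,  5.25959612e-06,
        1.31127998e+00, -1.12225764e-01]), 'qvel': array([-3.49961650e-04, -2.22158374e-03,  7.78054510e-04,  5.15277789e-04,
        3.08232074e-04, -1.26930864e-05]), 'effort': array([ 1.99714832e-04, -3.96849740e+01, -3.03853190e+01, -1.39580134e-04,
        9.82200843e-03, -1.04950374e-05]), 'position': array([0.17101396, 0.60019098, 0.19333546]), 'orientation': array([-0.42640627,  0.56514364,  0.4255325 ,  0.56365987]), 'wrist_force': array([ 0.20985002, -0.78282667, -0.25686117]), 'wrist_torque': array([ 0.00926316, -0.05040319, -0.02316895]), 'gripper_width': 0.0853210726845813}
scene {'fx': 420.8052984140445, 'fy': 420.8052984140445, 'cx': 253.80390133192444, 'cy': 194.10850772293298, 'extrinsics': array([[ 0.55970789, -0.82848515,  0.01842398, -0.32887896],
       [-0.61950907, -0.43308738, -0.65470897,  0.31670999],
       [ 0.55039585,  0.35503195, -0.75565649,  0.89728233],
       [ 0.        ,  0.        ,  0.        ,  1.        ]])}
side {'fx': 395.2116681298346, 'fy': 395.2116681298346, 'cx': 255.72147007270326, 'cy': 185.37570913241075, 'extrinsics': array([[ 0.97958829, -0.20097671,  0.00389077, -0.51552539],
       [-0.12494584, -0.62393748, -0.77142113,  0.07492972],
       [ 0.15746528,  0.75518897, -0.63631305,  1.18774691],
       [ 0.        ,  0.        ,  0.        ,  1.        ]])}
wrist {'fx': 322.1766838173885, 'fy': 322.1766838173885, 'cx': 253.5705839197615, 'cy': 192.93425103323446, 'extrinsics': array([[ 0.2736142 ,  0.96183696, -0.00222188, -0.62437528],
       [ 0.92256293, -0.26178711,  0.28345219, -0.03731395],
       [ 0.27205313, -0.07960637, -0.9589838 ,  0.37962449],
       [ 0.        ,  0.        ,  0.        ,  1.        ]])}
```

View pics/scene0.png

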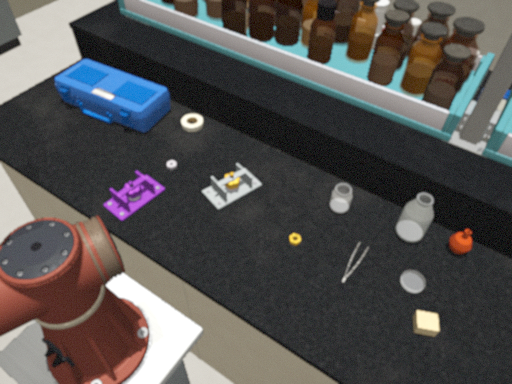

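View pics/side0.png

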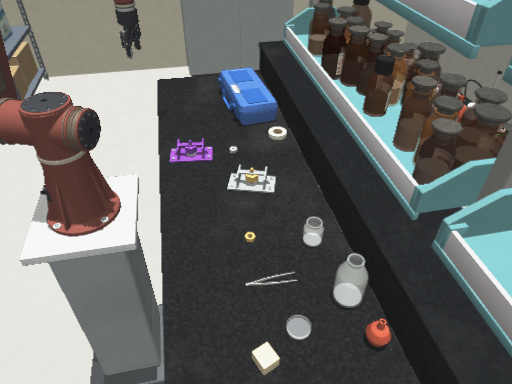

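View pics/wrist0.png

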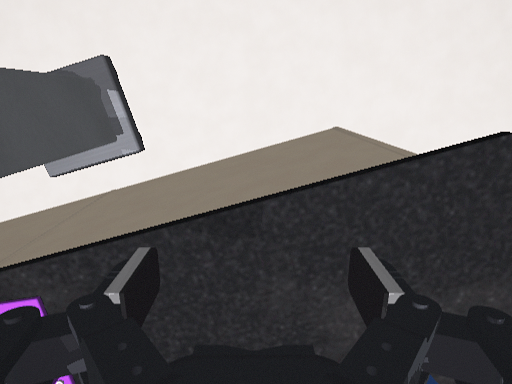

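The scene view shows the grey bracket at about (232,187) and its purple look-alike at (135,195). The brass nut is at (295,239) and the steel nut at (171,164). The side view agrees: bracket (252,180), brass nut (250,237), steel nut (233,149). Next I triangulate.

```bash
cat > h.py <<'E'
from plant import arm,cams,trace,spot_point
import cv2,numpy as np
from scipy.spatial.transform import Rotation as R
def ray(c,uv):
    E=c["extrinsics"];Rm=E[:3,:3];o=-Rm.T@E[:3,3]
    d=Rm.T@np.array([(uv[0]-c["cx"])/c["fx"],(uv[1]-c["cy"])/c["fy"],1]);return o,d/np.linalg.norm(d)
def onz(c,uv,z):
    o,d=ray(c,uv);return o+d*(z-o[2])/d[2]
def proj(c,p):
    q=c["extrinsics"][:3,:3]@np.asarray(p)+c["extrinsics"][:3,3];return np.array([c["fx"]*q[0]/q[2]+c["cx"],c["fy"]*q[1]/q[2]+c["cy"]])
def crop(im,u,v,w,h,s,name):
    a=im[max(0,v-h):v+h,max(0,u-w):u+w,::-1];cv2.imwrite(name,cv2.resize(a,None,fx=s,fy=s,interpolation=cv2.INTER_CUBIC))
E
python3 - <<'E'
from h import *
Z=dict(brass_nut=0,steel_nut=0,bolt_tail=.064,bolt_head=.033,bracket=0)
for n in("scene","side"):
    im=cams.snapshot(n);c=cams.get_calibration(n)
    for t,z in Z.items():
        for r in spot_point(t,n)[:3]: print(n,t,round(r["conf"],2),np.round(r["at"],1),np.round(onz(c,r["at"],z),4))
    if n=="scene": crop(im,240,200,90,60,4,"pics/c1.png")
    else: crop(im,250,200,80,70,4,"pics/c2.png")
print(arm.sense()["clock"])
E
```

```text
scene brass_nut 0.67 [294.1 239.9] [ 0.4661 -0.2069  0.    ]
scene steel_nut 0.51 [172.3 165.7] [0.4896 0.2253 0.    ]
scene bolt_tail 0.89 [230.1 173.2] [0.5145 0.0297 0.064 ]
scene bolt_tail 0.72 [129.9 179.9] [0.3416 0.2332 0.064 ]
scene bolt_head 0.73 [232.1 181.3] [0.5161 0.025  0.033 ]
scene bolt_head 0.71 [131.4 189.2] [0.3363 0.231  0.033 ]
scene bracket 0.77 [229.7 188. ] [0.5155 0.0338 0.    ]
scene bracket 0.58 [132.4 194.5] [0.341 0.241 0.   ]
side brass_nut 0.43 [248.4 237.9] [ 0.4628 -0.2077 -0.    ]
side steel_nut 0.42 [232.9 153. ] [0.4854 0.2097 0.    ]
side steel_nut 0.26 [312.2 241.8] [ 0.6331 -0.2569  0.    ]
side bolt_tail 0.86 [190.3 140.8] [0.3402 0.2199 0.064 ]
side bolt_tail 0.83 [248.7 170.3] [0.5067 0.0152 0.064 ]
side bolt_head 0.6 [251.7 178.3] [0.5156 0.0121 0.033 ]
side bolt_head 0.47 [192.2 144.3] [0.3456 0.2442 0.033 ]
side bracket 0.86 [194.  151.8] [0.3489 0.2446 0.    ]
side bracket 0.84 [252.2 183.5] [0.5198 0.0258 0.    ]
0.75
```

View pics/c1.png

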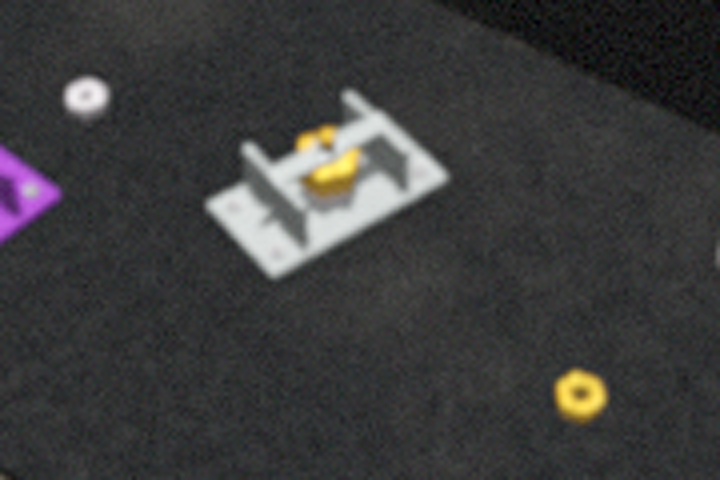

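View pics/c2.png

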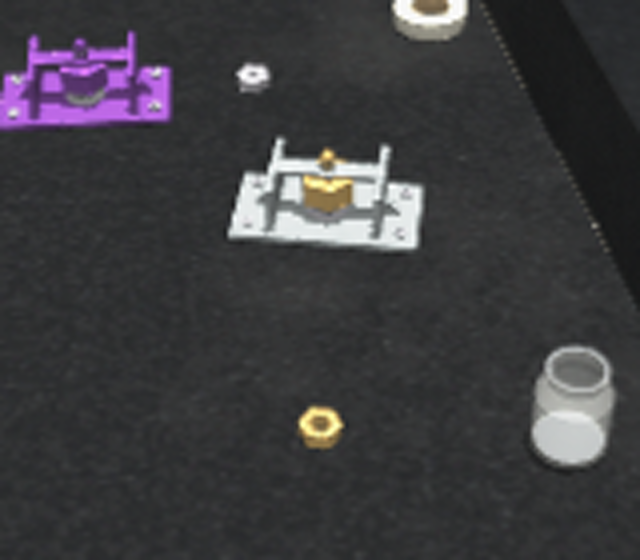

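```bash
cat >> h.py <<'E'
def plan(p,yaw,n=None):
    """target tool down with jaw axis (tool z) at world angle yaw (mod pi); prints per-row suggestion"""
    s=arm.sense();R0=R.from_quat(s["orientation"]).as_matrix();p0=s["position"]
    best=None
    for y in(yaw,yaw+np.pi):
        x=np.array([0,0,-1.]);z=np.array([np.cos(y),np.sin(y),0]);yy=np.cross(z,x);R1=np.c_[x,yy,z]
        rv=R.from_matrix(R0.T@R1).as_rotvec()
        if best is None or np.linalg.norm(rv)<np.linalg.norm(best): best=rv
    d=R0.T@(np.asarray(p)-p0)*1000
    print("tool shift mm",np.round(d,1),"rotvec deg",np.round(np.degrees(best),2),"|d|",np.linalg.norm(d).round(1),"jawyaw deg",np.degrees(np.arctan2(R0[1,2],R0[0,2])).round(2),"TCP",np.round(p0,4),"j6",s["joint_pos"][5].round(3),"t",round(s["clock"],2),"F",np.round(s["wrist_force"],1),"w",s["gripper_width"].round(4))
E
python3 - <<'E'
from h import *
s=arm.sense();R0=R.from_quat(s["orientation"]).as_matrix();print(R0.round(3))
E=cams.get_calibration("wrist")["extrinsics"];o=-E[:3,:3].T@E[:3,3]
print("cam in tool",(R0.T@(o-s["position"])).round(4)); print((R0.T@E[:3,:3].T).round(3))
plan([.48,.02,.22],np.radians(90))
plan([.48,.02,.22],np.radians(0))
E
```

```text
[[ 0.    -0.962  0.274]
 [ 0.     0.274  0.962]
 [-1.     0.     0.   ]]
cam in tool [-0.1796  0.0722  0.0005]
[[ 0.    -0.284  0.959]
 [ 0.001 -0.959 -0.284]
 [ 1.     0.001 -0.   ]]Traceback (most recent call last):
  File "<stdin>", line 5, in <module>
  File "h.py", line 22, in plan
    print("tool shift mm",np.round(d,1),"rotvec deg",np.round(np.degrees(best),2),"|d|",np.linalg.norm(d).round(1),"jawyaw deg",np.degrees(np.arctan2(R0[1,2],R0[0,2])).round(2),"TCP",np.round(p0,4),"j6",s["joint_pos"][5].round(3),"t",round(s["clock"],2),"F",np.round(s["wrist_force"],1),"w",s["gripper_width"].round(4))
                                                                                                                                                                                                                                                                                                   ^^^^^^^^^^^^^^^^^^^^^^^^
AttributeError: 'float' object has no attribute 'round'
```

```bash
sed -i 's/s\["gripper_width"\].round(4)/round(s["gripper_width"],4)/' h.py
python3 - <<'E'
from h import *
plan([.48,.02,.22],np.radians(74.1))
E
```

```text
tool shift mm [ -25.3 -456.1 -474.2] rotvec deg [-0.02  0.01 -0.  ] |d| 658.4 jawyaw deg 74.08 TCP [0.1714 0.6011 0.1948] j6 -0.112 t 0.75 F [ 0.6 -0.7  0.2] w 0.0856
```

>>> jog_arm:
  moves:
    - [-1.6,-28.5,-29.6,0,0,0,85]
    - [-1.6,-28.5,-29.6,0,0,0,85]
    - [-1.6,-28.5,-29.6,0,0,0,85]
    - [-1.6,-28.5,-29.6,0,0,0,85]
    - [-1.6,-28.5,-29.6,0,0,0,85]
    - [-1.6,-28.5,-29.6,0,0,0,85]
    - [-1.6,-28.5,-29.6,0,0,0,85]
    - [-1.6,-28.5,-29.6,0,0,0,85]

```text
clock: 1.42
position: [0.3262, 0.3091, 0.2079]
orientation: [-0.426, 0.564, 0.426, 0.565]
wrist_force: [1.4, 0.6, -0.5]
gripper_width: 0.085
```

>>> jog_arm:
  moves:
    - [-1.6,-28.5,-29.6,0,0,0,85]
    - [-1.6,-28.5,-29.6,0,0,0,85]
    - [-1.6,-28.5,-29.6,0,0,0,85]
    - [-1.6,-28.5,-29.6,0,0,0,85]
    - [-1.6,-28.5,-29.6,0,0,0,85]
    - [-1.6,-28.5,-29.6,0,0,0,85]
    - [-1.6,-28.5,-29.6,0,0,0,85]
    - [0,0,0,0,0,0,85]

```text
clock: 2.08
position: [0.4641, 0.0506, 0.2198]
orientation: [-0.426, 0.566, 0.422, 0.566]
wrist_force: [0.7, -0.7, 0.0]
gripper_width: 0.0849
```

```bash
python3 - <<'E'
from h import *
plan([.48,.02,.22],np.radians(74.1))
c=cams.get_calibration("wrist");im=cams.snapshot("wrist");cv2.imwrite("pics/w1.png",im[:,:,::-1]);np.savez("w1.npz",im=im,**c)
for t,z in dict(bolt_tail=.064,bolt_head=.033,bracket=0).items():
    for r in spot_point(t,"wrist")[:3]: print(t,round(r["conf"],2),np.round(r["at"],1),np.round(onz(c,r["at"],z),4))
E
```

```text
tool shift mm [  0.  -23.9 -24.9] rotvec deg [-0.44 -0.15  0.28] |d| 34.5 jawyaw deg 73.66 TCP [0.4641 0.0506 0.2198] j6 -1.324 t 2.08 F [ 0.7 -0.7  0. ] w 0.0849
bolt_tail 0.81 [247.1 220. ] [0.5191 0.027  0.064 ]
bolt_head 0.64 [247.9 211.1] [0.5199 0.0271 0.033 ]
bracket 0.94 [248.8 201.5] [0.5188 0.028  0.    ]
bracket 0.9 [377.8   0. ] [0.3356 0.2297 0.    ]
```

View pics/w1.png

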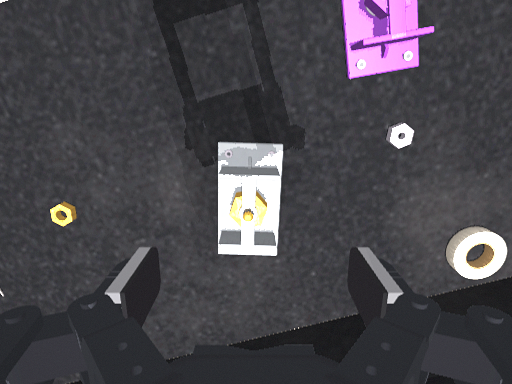

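The wrist view shows the grey bracket with the brass bolt at (247,220), the brass nut with a wide bore at (63,214), the steel nut with a small bore at (401,136), and the purple look-alike at top right. Next I enlarge and fit.

```bash
python3 - <<'E'
from h import *
d=np.load("w1.npz");im=d["im"];c={k:d[k] for k in("fx","fy","cx","cy","extrinsics")}
a=cv2.resize(im[130:265,200:300,::-1],None,fx=4.4,fy=4.4,interpolation=cv2.INTER_CUBIC);a=a[:594]
b=cv2.resize(im[195:235,42:82,::-1],None,fx=8,fy=8,interpolation=cv2.INTER_CUBIC)
o=np.zeros((594,a.shape[1]+320,3),np.uint8);o[:a.shape[0],:a.shape[1]]=a;o[:320,a.shape[1]:]=b;cv2.imwrite("pics/c3.png",o)
# corners at top of base z=8
for uv in((218,143),(283,144),(277,255),(218,253)): print(uv,onz(c,uv,.008).round(4))
hsv=cv2.cvtColor(im,cv2.COLOR_RGB2HSV);m=((hsv[...,0]>12)&(hsv[...,0]<35)&(hsv[...,1]>120)&(hsv[...,2]>60)).astype(np.uint8)
m[:, :40]=0;m[:195]=0;m[235:]=0;m[:,85:]=0
cn=max(cv2.findContours(m,cv2.RETR_EXTERNAL,cv2.CHAIN_APPROX_NONE)[0],key=cv2.contourArea)
P=np.array([onz(c,p[0],.012)[:2] for p in cn]);h=cv2.convexHull((P*1e5).astype(np.int32))[:,0]/1e5
M=cv2.moments((h*1e5).astype(np.float32));ctr=np.array([M["m10"],M["m01"]])/M["m00"]/1e5
w=[(max(h@n)-min(h@n)) for n in [np.array([np.cos(np.radians(k)),np.sin(np.radians(k))]) for k in range(0,180,5)]]
print("nut ctr",ctr.round(4),"widths mm",dict(zip(range(0,180,5),(np.array(w)*1e3).round(1).tolist())))
E
```

```text
(218, 143) [0.4343 0.0143 0.008 ]
(283, 144) [0.4576 0.0895 0.008 ]
(277, 255) [0.5995 0.0437 0.008 ]
(218, 253) [ 0.5745 -0.0316  0.008 ]
nut ctr [ 0.4617 -0.1939] widths mm {0: 25.6, 5: 25.5, 10: 25.2, 15: 25.0, 20: 25.0, 25: 24.9, 30: 24.9, 35: 24.7, 40: 24.4, 45: 23.9, 50: 23.2, 55: 22.3, 60: 21.2, 65: 20.0, 70: 18.9, 75: 18.1, 80: 17.5, 85: 16.8, 90: 16.0, 95: 15.2, 100: 14.4, 105: 14.8, 110: 15.9, 115: 16.9, 120: 17.7, 125: 18.4, 130: 19.0, 135: 19.7, 140: 20.9, 145: 22.0, 150: 22.9, 155: 23.6, 160: 24.2, 165: 24.6, 170: 25.1, 175: 25.4}
```

View pics/c3.png

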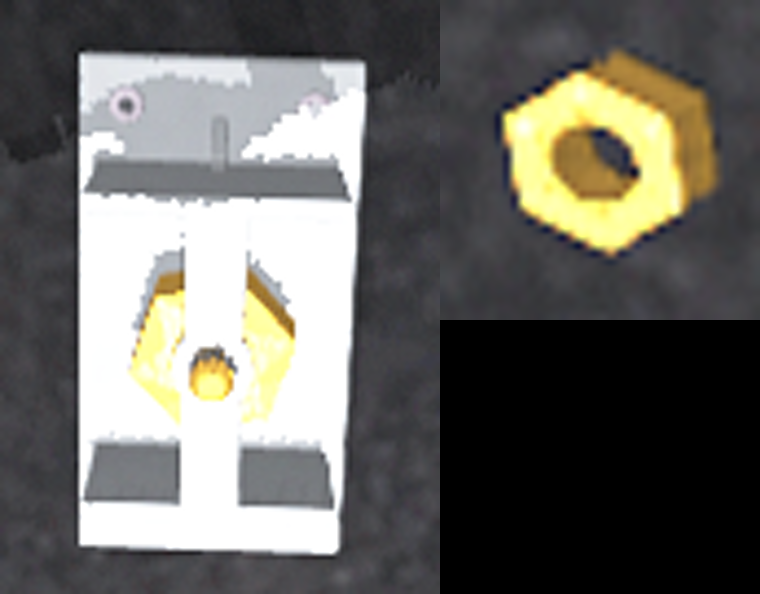

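```bash
python3 - <<'E'
from h import *
d=np.load("w1.npz");c={k:d[k] for k in("fx","fy","cx","cy","extrinsics")}
V=[onz(c,(42+(x-440)/8-.4,195+y/8-.4),.012)[:2] for x,y in((505,115),(580,72),(670,112),(685,205),(612,252),(520,203))];V=np.array(V)
print(V.mean(0))
for i in range(6):
    e=V[(i+1)%6]-V[i];print(np.linalg.norm(e).round(4),np.degrees(np.arctan2(e[1],e[0])).round(1)%60)
plan([*V.mean(0),.12],np.radians(83))
E
```

```text
[ 0.46464429 -0.20708485]
0.0151 42.400000000000006
0.0148 46.7
0.0159 43.0
0.0155 45.5
0.0159 41.30000000000001
0.015 42.5
tool shift mm [  98.3  -76.9 -253.2] rotvec deg [-8.91  0.03 -0.05] |d| 282.3 jawyaw deg 74.09 TCP [0.4602 0.0575 0.2185] j6 -1.321 t 2.28 F [-1.3  0.4  0.5] w 0.0849
```

>>> jog_arm:
  moves:
    - [12.3,-9.6,-31.7,0,0,0,60]
    - [12.3,-9.6,-31.7,0,0,0,60]
    - [12.3,-9.6,-31.7,0,0,0,60]
    - [12.3,-9.6,-31.7,0,0,0,60]
    - [12.3,-9.6,-31.7,0,0,0,60]
    - [12.3,-9.6,-31.7,0,0,0,60]
    - [12.3,-9.6,-31.7,0,0,0,60]
    - [12.3,-9.6,-31.7,0,0,0,60]

```text
clock: 2.95
position: [0.4652, -0.2074, 0.1198]
orientation: [-0.427, 0.564, 0.427, 0.564]
wrist_force: [0.4, -0.4, -0.1]
gripper_width: 0.0598
```

>>> jog_arm:
  moves:
    - [0,0,0,0,0,0,60]
    - [0,0,0,0,0,0,60]
    - [0,0,0,0,0,0,60]

```text
clock: 3.2
position: [0.4652, -0.2062, 0.1203]
orientation: [-0.426, 0.564, 0.427, 0.564]
wrist_force: [-0.5, -0.0, 0.4]
gripper_width: 0.0601
```

```bash
cat > hexfit.py <<'E'
from h import *
def brassmask(im):
    hsv=cv2.cvtColor(im,cv2.COLOR_RGB2HSV);return ((hsv[...,0]>10)&(hsv[...,0]<38)&(hsv[...,1]>70)&(hsv[...,2]>60)).astype(np.uint8)
def nutfit(im,c,guess,z0,zt,af=.026):
    """fit silhouette of a hex prism (pose x,y,yaw) to brass mask near guess"""
    from scipy.optimize import minimize
    m=brassmask(im);u,v=proj(c,[*guess[:2],zt]).astype(int);r=60
    k=np.zeros_like(m);k[max(0,v-r):v+r,max(0,u-r):u+r]=1;m=m*k
    cn=max(cv2.findContours(m,cv2.RETR_EXTERNAL,cv2.CHAIN_APPROX_NONE)[0],key=cv2.contourArea)
    f=np.zeros_like(m);cv2.fillPoly(f,[cv2.convexHull(cn)],1);f=f.astype(float)
    S=4
    def sil(x):
        a=x[2]+np.radians(30)+np.arange(6)*np.pi/3;rr=af/2/np.cos(np.pi/6)
        P=np.array([proj(c,[x[0]+rr*np.cos(t),x[1]+rr*np.sin(t),z]) for z in(z0,zt) for t in a]).astype(np.float32)
        h=cv2.convexHull(P);g=np.zeros((m.shape[0]*S,m.shape[1]*S),np.uint8);cv2.fillPoly(g,[np.round((h+.5)*S).astype(np.int32)],255)
        return cv2.resize(g,m.shape[::-1],interpolation=cv2.INTER_AREA)/255.
    cost=lambda x:((sil([x[0]/1e3,x[1]/1e3,np.radians(x[2])])-f)**2).sum()
    g0=[guess[0]*1e3,guess[1]*1e3,np.degrees(guess[2])]
    best=min((minimize(cost,[g0[0],g0[1],g0[2]+da],method="Nelder-Mead",options=dict(initial_simplex=np.array([[g0[0],g0[1],g0[2]+da],[g0[0]+4,g0[1],g0[2]+da],[g0[0],g0[1]+4,g0[2]+da],[g0[0],g0[1],g0[2]+da+8]]))) for da in(-10,0,10)),key=lambda r:r.fun)
    return best.x,best.fun,f.sum()
E
python3 - <<'E'
from hexfit import *
plan([.4646,-.2071,.12],np.radians(73.5))
c=cams.get_calibration("wrist");im=cams.snapshot("wrist");cv2.imwrite("pics/w2.png",im[:,:,::-1])
print(nutfit(im,c,[.4646,-.2071,np.radians(73.5)],0,.012))
E
```

```text
tool shift mm [ 0.3  0.3 -1. ] rotvec deg [ 0.68  0.05 -0.04] |d| 1.1 jawyaw deg 74.18 TCP [ 0.4652 -0.2062  0.1203] j6 -1.851 t 3.2 F [-0.5 -0.   0.4] w 0.0601
(array([ 464.96236673, -207.29973927,   73.11441175]), np.float64(28.986435986159172), np.float64(799.0))
```

View pics/w2.png

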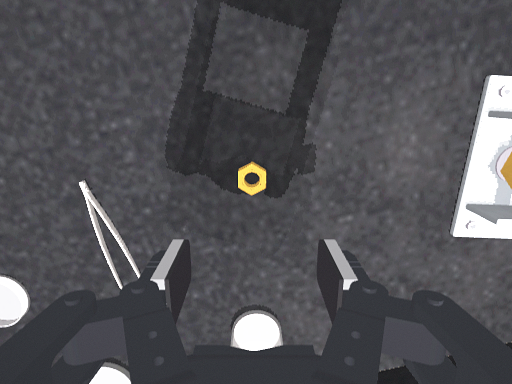

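>>> jog_arm:
  moves:
    - [34,0,-1,0.9,0,0,45]
    - [34,0,0,0,0,0,45]
    - [28,0,0,0,0,0,45]
    - [14,0,0,0,0,0,45]
    - [6,0,0,0,0,0,45]
    - [0,0,0,0,0,0,45]

```text
clock: 3.75
position: [0.464, -0.2069, 0.0033]
orientation: [-0.421, 0.568, 0.423, 0.567]
wrist_force: [0.1, 0.3, -0.0]
gripper_width: 0.045
```

```bash
python3 - <<'E'
from hexfit import *
plan([.4650,-.2073,.004],np.radians(73.1))
im=cams.snapshot("wrist");cv2.imwrite("pics/w3.png",im[:,:,::-1])
E
```

```text
tool shift mm [-0.7 -1.  -0.1] rotvec deg [ 0.21  0.05 -0.15] |d| 1.3 jawyaw deg 73.31 TCP [ 0.464  -0.2069  0.0033] j6 -1.837 t 3.75 F [ 0.1  0.3 -0. ] w 0.045
```

View pics/w3.png

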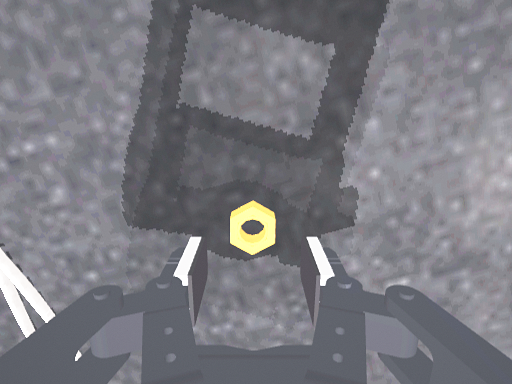

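The nut at (253,228) is centred between the pads, but the visible pad edges (200..309 at row 240) look nearer the camera than expected. I check the tip height from the outside cameras.

```bash
python3 - <<'E'
from hexfit import *
ims=[]
s=arm.sense();R0=R.from_quat(s["orientation"]).as_matrix()
for n in("scene","side"):
    c=cams.get_calibration(n);im=cams.snapshot(n).copy();u,v=proj(c,s["position"]).astype(int)
    x0,y0=u-35,v-45;a=cv2.resize(im[y0:y0+60,x0:x0+66,::-1],None,fx=6,fy=6,interpolation=cv2.INTER_CUBIC)
    for x in(0,-.019,-.04):
      for z in(-.0225,.0225):
        q=proj(c,s["position"]+R0@[x,0,z]);cv2.circle(a,tuple(int(t) for t in((q[0]-x0+.5)*6,(q[1]-y0+.5)*6)),3,(0,0,255) if x==0 else (0,255,0) if x>-.03 else (255,0,0),-1)
    ims.append(a)
cv2.imwrite("pics/c4.png",np.hstack(ims))
E
```

```text
(no output)
```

View pics/c4.png

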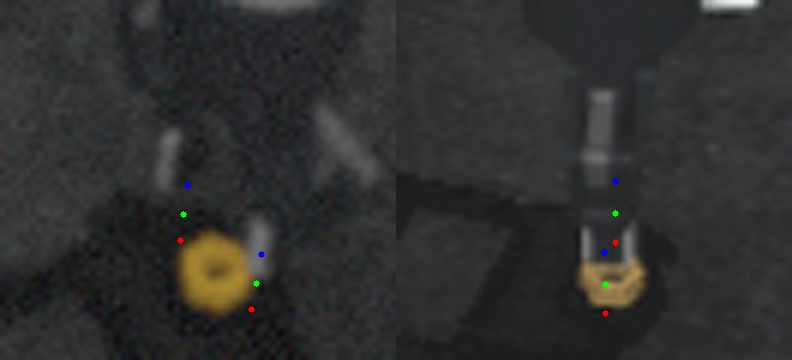

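>>> jog_arm:
  moves:
    - [0,0,0,0,0,0,20]
    - [0,0,0,0,0,0,20]
    - [0,0,0,0,0,0,20]
    - [0,0,0,0,0,0,20]
    - [0,0,0,0,0,0,20]
    - [0,0,0,0,0,0,20]

```text
clock: 4.4
position: [0.4647, -0.2092, 0.0044]
orientation: [-0.421, 0.568, 0.421, 0.568]
wrist_force: [1.5, 0.1, -0.2]
gripper_width: 0.02
```

```bash
python3 - <<'E'
from hexfit import *
ims=[]
s=arm.sense();R0=R.from_quat(s["orientation"]).as_matrix();print(s["gripper_width"],s["position"],s["wrist_force"])
for n in("scene","side"):
    c=cams.get_calibration(n);im=cams.snapshot(n).copy();u,v=proj(c,s["position"]).astype(int)
    x0,y0=u-35,v-45;a=cv2.resize(im[y0:y0+60,x0:x0+66,::-1],None,fx=6,fy=6,interpolation=cv2.INTER_CUBIC)
    ims.append(a)
cv2.imwrite("pics/c5.png",np.hstack(ims))
im=cams.snapshot("wrist");cv2.imwrite("pics/w4.png",im[:,:,::-1])
E
```

```text
0.019978180885014282 [ 0.46473192 -0.20915779  0.00439007] [ 1.46213229  0.11491983 -0.15803805]
```

View pics/c5.png

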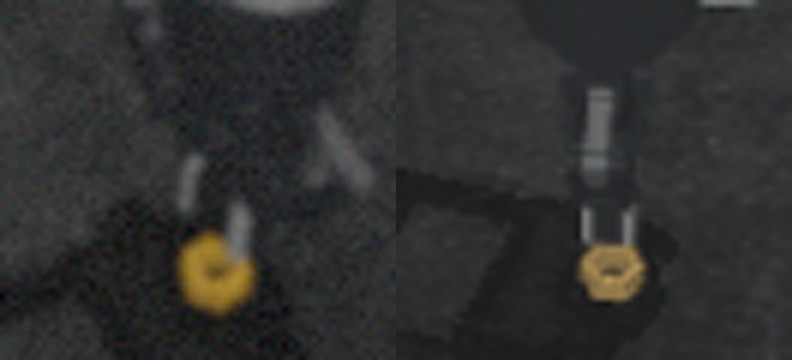

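View pics/w4.png

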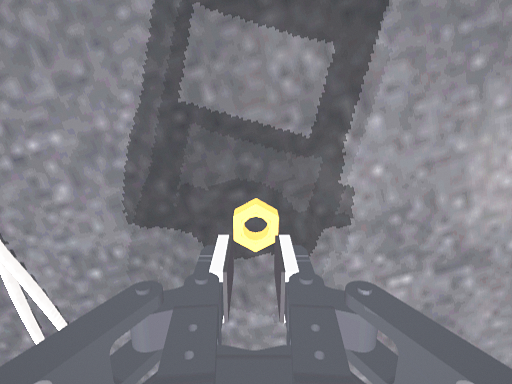

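The pads closed to 20 mm without touching the nut. In the side crop the finger ends (608,241) stop above it, so the real tips sit higher than the reported TCP. I measure by how much.

```bash
python3 - <<'E'
from hexfit import *
s=arm.sense();R0=R.from_quat(s["orientation"]).as_matrix();p=s["position"]
for n,ui,off,pts in(("scene",0,0,[((240,262),-1),((187,213),1)]),("side",1,396,[((608,243),-1)])):
    c=cams.get_calibration(n);u,v=proj(c,p).astype(int);x0,y0=u-35,v-45
    for (a,b),sg in pts:
        px=np.array([(a-off)/6-.5+x0,b/6-.5+y0])
        best=min(np.arange(-.06,.03,.0005),key=lambda x:abs(proj(c,p+R0@[x,0,sg*.013])[1]-px[1]))
        print(n,sg,px,best,"du",proj(c,p+R0@[best,0,sg*.013])[0]-px[0], "z",p[2]-best)
E
```

```text
scene -1 [298.5        237.16666667] -0.025999999999999968 du 0.6884024394236121 z 0.030256528095310743
scene 1 [289.66666667 229.        ] -0.03249999999999997 du 2.6952845761703657 z 0.03675652809531075
side -1 [248.83333333 232.        ] -0.033999999999999975 du -0.26399698313750264 z 0.03825652809531075
```

>>> jog_arm:
  moves:
    - [0,0,0,0,0,0,45]
    - [0,0,0,0,0,0,45]
    - [0,0,0,0,0,0,45]
    - [0,0,0,0,0,0,45]
    - [6,0,0,0,0,0,45]
    - [6,0,0,0,0,0,45]
    - [0,0,0,0,0,0,45]

```text
clock: 5.13
position: [0.4634, -0.2083, -0.0093]
orientation: [-0.421, 0.568, 0.422, 0.567]
wrist_force: [-0.7, -0.1, -0.9]
gripper_width: 0.0449
```

```bash
cat > look.py <<'E'
import sys
from hexfit import *
k=sys.argv[1]
s=arm.sense();R0=R.from_quat(s["orientation"]).as_matrix();p=s["position"];print(round(s["clock"],2),s["gripper_width"],p.round(4),s["wrist_force"].round(2),"jaw",np.degrees(np.arctan2(R0[1,2],R0[0,2])).round(2),"tilt",R0[:,0].round(4))
ims=[]
for n in("scene","side"):
    c=cams.get_calibration(n);im=cams.snapshot(n);u,v=proj(c,p).astype(int);x0,y0=u-33,v-45
    ims.append(cv2.resize(im[y0:y0+60,x0:x0+66,::-1],None,fx=6,fy=6,interpolation=cv2.INTER_CUBIC))
cv2.imwrite(f"pics/k{k}.png",np.hstack(ims))
c=cams.get_calibration("wrist");im=cams.snapshot("wrist");np.savez(f"k{k}.npz",im=im,**c);cv2.imwrite(f"pics/kw{k}.png",im[:,:,::-1])
E
python3 look.py 1
```

```text
5.13 0.04485556743253073 [ 0.4634 -0.2083 -0.0093] [-0.74 -0.08 -0.87] jaw 73.18 tilt [-0.0026  0.0016 -1.    ]
```

View pics/k1.png

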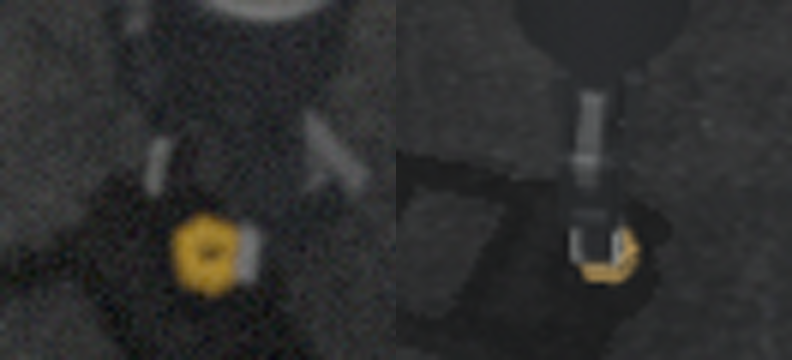

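View pics/kw1.png

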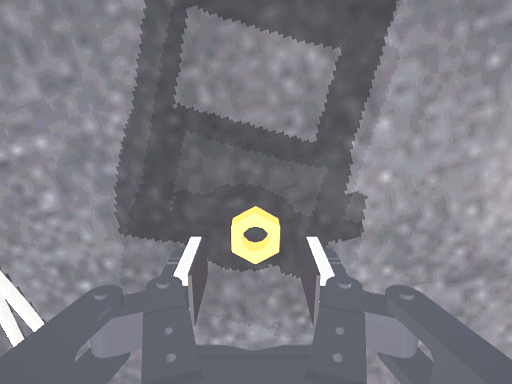

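>>> jog_arm:
  moves:
    - [5,-1,1,0,0,0,45]
    - [5,0,0,0,0,0,45]
    - [4,0,0,0,0,0,45]
    - [0,0,0,0,0,0,45]

```text
clock: 5.62
position: [0.4651, -0.2078, -0.0229]
orientation: [-0.421, 0.568, 0.422, 0.567]
wrist_force: [0.6, 1.0, 0.6]
gripper_width: 0.0448
```

```bash
python3 look.py 2
```

```text
5.62 0.04483789961029032 [ 0.4651 -0.2078 -0.0229] [0.63 0.98 0.6 ] jaw 73.19 tilt [-0.0019  0.0012 -1.    ]
```

View pics/k2.png

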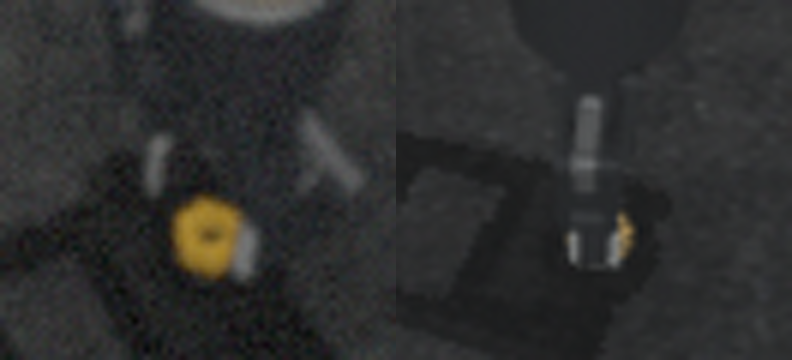

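```bash
python3 - <<'E'
from hexfit import *
s=arm.sense();R0=R.from_quat(s["orientation"]).as_matrix();p=s["position"]
c=cams.get_calibration("side");u,v=proj(c,p).astype(int);x0,y0=u-33,v-45
for w in(.0225,.026,.03):
  for z in(0,.005,.01,.015): 
    q=proj(c,[*(p+R0@[0,0,-w])[:2],z]);print(w,z,((q-[x0,y0]+.5)*6+[396,0]).round(0))
E
```

```text
0.0225 0 [595. 279.]
0.0225 0.005 [595. 271.]
0.0225 0.01 [595. 264.]
0.0225 0.015 [595. 256.]
0.026 0 [594. 284.]
0.026 0.005 [594. 277.]
0.026 0.01 [594. 269.]
0.026 0.015 [594. 262.]
0.03 0 [593. 291.]
0.03 0.005 [593. 283.]
0.03 0.01 [593. 276.]
0.03 0.015 [593. 268.]
```

>>> jog_arm:
  moves:
    - [3,0,0,0,0,0,45]
    - [0,0,0,0,0,0,40]
    - [0,0,0,0,0,0,34]
    - [0,0,0,0,0,0,30]

```text
clock: 6.1
position: [0.466, -0.2084, -0.0246]
orientation: [-0.422, 0.568, 0.421, 0.568]
wrist_force: [0.4, 0.6, -0.0]
gripper_width: 0.03
```

```bash
python3 look.py 3
```

```text
6.1 0.02995498201828724 [ 0.466  -0.2084 -0.0246] [ 0.37  0.63 -0.03] jaw 73.18 tilt [ 1.e-04 -0.e+00 -1.e+00]
```

View pics/k3.png

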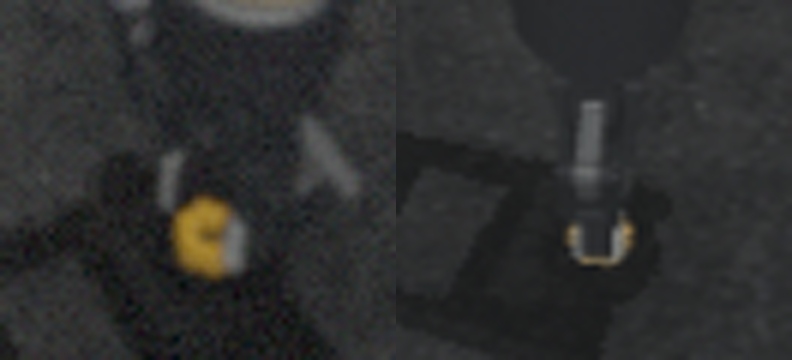

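View pics/kw3.png

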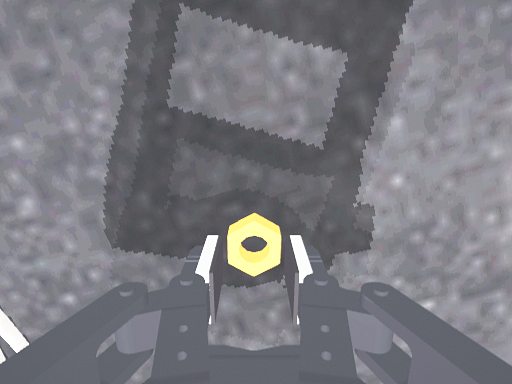

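>>> jog_arm:
  moves:
    - [0,0,0,0,0,0,22]
    - [0,0,0,0,0,0,20]
    - [0,0,0,0,0,0,20]

```text
clock: 6.5
position: [0.4663, -0.2086, -0.0244]
orientation: [-0.422, 0.568, 0.421, 0.568]
wrist_force: [-0.8, -0.0, 1.2]
gripper_width: 0.0204
```

```bash
python3 look.py 4; python3 -c "
import cv2,numpy as np
a=cv2.imread('pics/kw4.png')[200:340,170:340];b=cv2.resize(cv2.imread('pics/k4.png')[:,396:],None,fx=1,fy=1)
a=cv2.resize(a,None,fx=2.35,fy=2.35,interpolation=cv2.INTER_CUBIC);o=np.zeros((360,796,3),np.uint8);o[:a.shape[0],:a.shape[1]]=a[:, :400];o[:,400:]=b;cv2.imwrite('pics/k4b.png',o)"
```

```text
6.5 0.020442917304843555 [ 0.4663 -0.2086 -0.0244] [-0.81 -0.02  1.21] jaw 73.18 tilt [ 5.e-04 -3.e-04 -1.e+00]
```

View pics/k4b.png

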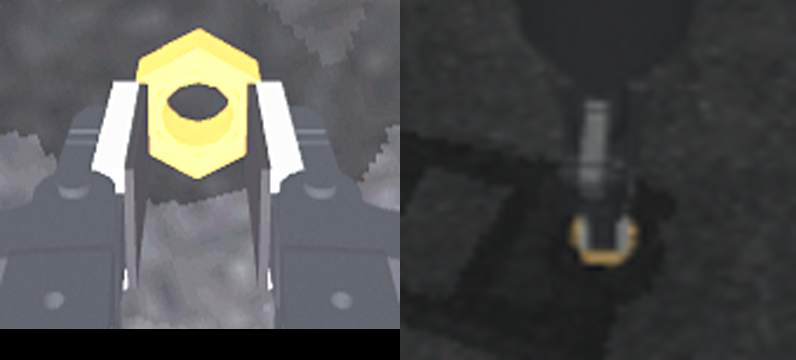

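The tips still hang about 4 mm above the nut's top, so the offset along the tool is about 40 mm. I reopen and go down in steps.

>>> jog_arm:
  moves:
    - [0,0,0,0,0,0,42]
    - [0,0,0,0,0,0,42]
    - [0,0,0,0,0,0,42]
    - [4,0,0,0,0,0,42]
    - [4,0,0,0,0,0,42]
    - [3,0,0,0,0,0,42]
    - [0,0,0,0,0,0,42]

```text
clock: 7.23
position: [0.465, -0.2078, -0.0368]
orientation: [-0.421, 0.568, 0.422, 0.567]
wrist_force: [0.3, -0.6, -0.9]
gripper_width: 0.042
```

```bash
python3 look.py 5; python3 - <<'E'
from hexfit import *
d=np.load("k5.npz");im=d["im"];c={k:d[k] for k in("fx","fy","cx","cy","extrinsics")}
print(nutfit(im,c,[.465,-.2073,np.radians(73)],0,.012))
E
python3 -c "
import cv2,numpy as np
a=cv2.imread('pics/kw5.png')[200:340,170:340];b=cv2.imread('pics/k5.png')[:,396:]
a=cv2.resize(a,None,fx=2.35,fy=2.35,interpolation=cv2.INTER_CUBIC);o=np.zeros((360,796,3),np.uint8);o[:a.shape[0],:a.shape[1]]=a[:, :400];o[:,400:]=b;cv2.imwrite('pics/k5b.png',o)"
```

```text
7.23 0.04204065251996068 [ 0.465  -0.2078 -0.0368] [ 0.27 -0.6  -0.85] jaw 73.18 tilt [-0.0019  0.0012 -1.    ]
(array([ 465.06386936, -207.51538462,   73.29072423]), np.float64(41.655624759707806), np.float64(3199.0))
```

View pics/k5b.png

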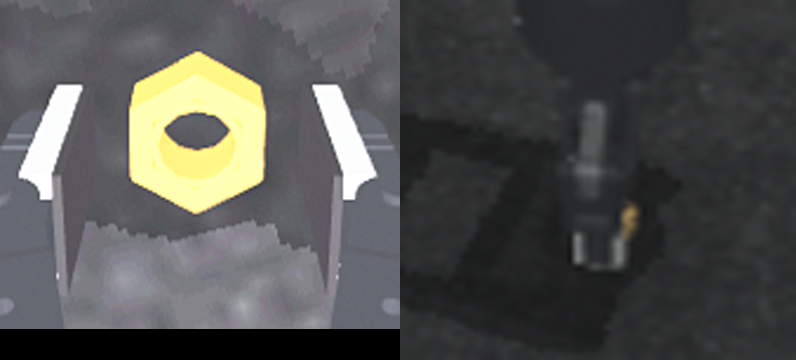

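>>> jog_arm:
  moves:
    - [3,0,0,0,0,0,36]
    - [0,0,0,0,0,0,30]
    - [0,0,0,0,0,0,26]
    - [0,0,0,0,0,0,20]
    - [0,0,0,0,0,0,20]
    - [0,0,0,0,0,0,20]

```text
clock: 7.88
position: [0.4681, -0.2094, -0.0364]
orientation: [-0.423, 0.567, 0.42, 0.568]
wrist_force: [-0.6, 1.5, 10.3]
gripper_width: 0.0237
```

```bash
python3 look.py 6; python3 -c "
import cv2,numpy as np
a=cv2.imread('pics/kw6.png')[200:340,170:340];b=cv2.imread('pics/k6.png')[:,396:]
a=cv2.resize(a,None,fx=2.35,fy=2.35,interpolation=cv2.INTER_CUBIC);o=np.zeros((360,796,3),np.uint8);o[:a.shape[0],:a.shape[1]]=a[:, :400];o[:,400:]=b;cv2.imwrite('pics/k6b.png',o)"
```

```text
7.88 0.02372408691764079 [ 0.4681 -0.2094 -0.0364] [-0.59  1.54 10.31] jaw 73.18 tilt [ 0.0031 -0.0014 -1.    ]
```

View pics/k6b.png

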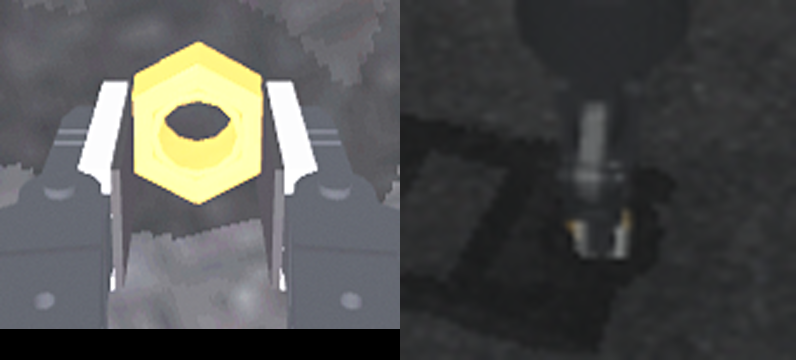

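>>> jog_arm:
  moves:
    - [-2,0,0,0,0,0,10]
    - [-1,0,0,0,0,0,10]
    - [0,0,0,0,0,0,10]
    - [0,0,0,0,0,0,10]

```text
clock: 8.37
position: [0.4657, -0.2082, -0.036]
orientation: [-0.421, 0.568, 0.422, 0.568]
wrist_force: [-0.9, 0.6, -1.1]
gripper_width: 0.0245
```

>>> jog_arm:
  moves:
    - [-10,0,0,0,0,0,10]
    - [-20,0,0,0,0,0,10]
    - [-35,0,0,0,0,0,10]
    - [-40,0,0,0,0,0,10]
    - [-30,0,0,0,0,0,10]
    - [0,0,0,0,0,0,10]

```text
clock: 8.87
position: [0.4714, -0.2117, 0.1076]
orientation: [-0.426, 0.566, 0.417, 0.57]
wrist_force: [0.9, -0.7, 0.2]
gripper_width: 0.024
```

```bash
python3 look.py 7; python3 -c "
import cv2,numpy as np
a=cv2.imread('pics/kw7.png')[200:340,170:340];b=cv2.imread('pics/k7.png')[:,396:]
a=cv2.resize(a,None,fx=2.35,fy=2.35,interpolation=cv2.INTER_CUBIC);o=np.zeros((360,796,3),np.uint8);o[:a.shape[0],:a.shape[1]]=a[:, :400];o[:,400:]=b;cv2.imwrite('pics/k7b.png',o)"
```

```text
8.87 0.024038994425132562 [ 0.4714 -0.2117  0.1076] [ 0.95 -0.67  0.19] jaw 73.19 tilt [ 0.0126 -0.0079 -0.9999]
```

View pics/k7b.png

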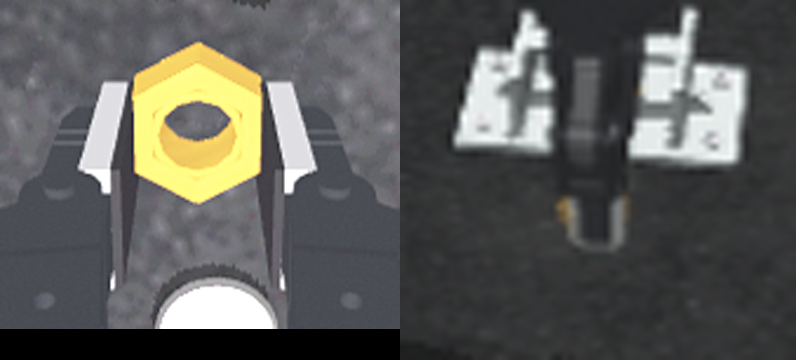

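The nut is held (width 24 mm under a 10 mm command), centred between the pads. Its underside is about 36 mm behind the reported TCP. Next I move over the bolt, high.

```bash
python3 - <<'E'
from hexfit import *
plan([.518,.0275,.15],np.radians(73.2))
E
```

```text
tool shift mm [-50.4  18.3 240.8] rotvec deg [-0.02 -0.01  0.02] |d| 246.7 jawyaw deg 73.18 TCP [ 0.4658 -0.2083  0.0996] j6 -1.835 t 9.02 F [-0.5  0.6 -0.4] w 0.0243
```

>>> jog_arm:
  moves:
    - [-16,0,20,0,0,0,10]
    - [-12,2,32,0,0,0,10]
    - [-8,3,36,0,0,0,10]
    - [-8,3,36,0,0,0,10]
    - [-6,3,36,0,0,0,10]
    - [0,3,36,0,0,0,10]
    - [0,3,30,0,0,0,10]
    - [0,1.3,15,0,0,0,10]

```text
clock: 9.68
position: [0.5165, 0.0311, 0.1468]
orientation: [-0.421, 0.568, 0.424, 0.566]
wrist_force: [0.4, 0.2, -0.5]
gripper_width: 0.0238
```

>>> jog_arm:
  moves:
    - [0,0,0,0,0,0,10]
    - [0,0,0,0,0,0,10]
    - [0,0,0,0,0,0,10]
    - [0,0,0,0,0,0,10]

```text
clock: 10.02
position: [0.5174, 0.0265, 0.1483]
orientation: [-0.421, 0.569, 0.422, 0.567]
wrist_force: [0.6, -0.1, -1.0]
gripper_width: 0.0244
```

```bash
python3 look.py 8;  python3 - <<'E'
from hexfit import *
plan([.518,.0275,.15],np.radians(73.2))
c=cams.get_calibration("wrist")
for r in spot_point("bolt_tail","wrist")[:2]: print(r["conf"],r["at"],onz(c,r["at"],.064).round(4))
im=cv2.imread("pics/kw8.png")[110:290,150:360];cv2.imwrite("pics/k8b.png",cv2.resize(im,None,fx=3.3,fy=3.3,interpolation=cv2.INTER_CUBIC))
E
```

```text
10.02 0.024414030079813034 [0.5174 0.0265 0.1483] [ 0.56 -0.1  -1.03] jaw 73.11 tilt [-2.1e-03 -3.0e-04 -1.0e+00]
tool shift mm [-0.9  0.3  0.9] rotvec deg [-0.12 -0.02 -0.02] |d| 1.3 jawyaw deg 73.08 TCP [0.518  0.0265 0.1491] j6 -1.36 t 10.17 F [ 0.  -0.7  0.5] w 0.0239
```

View pics/k8b.png

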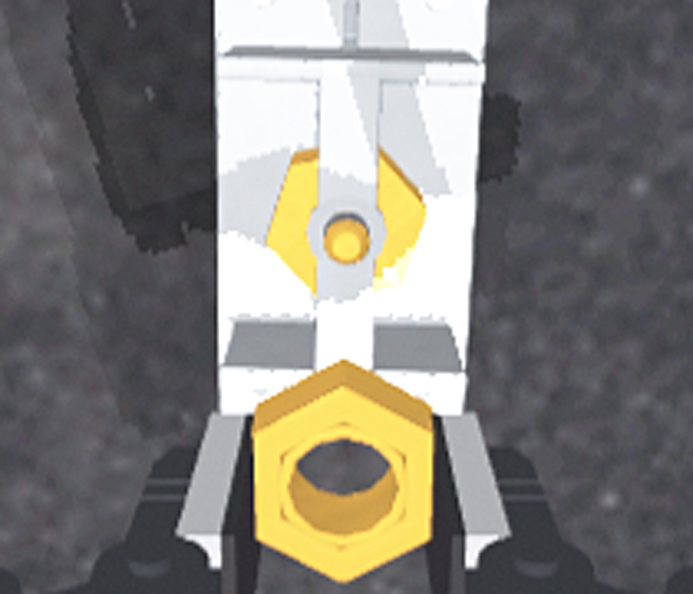

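```bash
python3 - <<'E'
from hexfit import *
d=np.load("k8.npz");im=d["im"].copy();c={k:d[k] for k in("fx","fy","cx","cy","extrinsics")}
f=lambda a,b:(150+a/3.3-.35,110+b/3.3-.35)
print("tip",onz(c,f(347,243),.064).round(4)); print("boss x",onz(c,f(345.5,237),.05).round(4))
# strap edges near (318,100),(380,100),(315,340),(373,340) on z=.05
for p in((318,100),(380,100),(316,340),(374,340)): print(onz(c,f(*p),.05).round(4))
def ov(x,y,th,name):
    S=3.3;a=cv2.resize(im[110:290,150:360,::-1],None,fx=S,fy=S,interpolation=cv2.INTER_CUBIC)
    ct,st=np.cos(th),np.sin(th)
    def P(X,Y,Z): 
        q=proj(c,[x+ct*X-st*Y,y+st*X+ct*Y,Z]);return [int((q[0]-150+.35)*S),int((q[1]-110+.35)*S)]
    def poly(l,col): cv2.polylines(a,[np.array(l,np.int32)],True,col,1)
    poly([P(sx*.075,sy*.04,.008) for sx,sy in((-1,-1),(1,-1),(1,1),(-1,1))],(0,0,255))
    for r,z,cl in((.006,.060,(255,0,0)),(.011,.05,(0,255,0))): poly([P(r*np.cos(t),r*np.sin(t),z) for t in np.linspace(0,6.28,40)],cl)
    poly([P(.043*sx,sy*.008,.05) for sx,sy in((-1,-1),(1,-1),(1,1),(-1,1))],(255,0,255))
    poly([P(.023*np.cos(t-.3),.023*np.sin(t-.3),.044) for t in np.arange(6)*np.pi/3],(255,255,0))
    cv2.imwrite(name,a)
ov(.5175,.0275,np.radians(-18),"pics/ov1.png")
E
```

```text
tip [0.5158 0.0286 0.064 ]
boss x [0.5176 0.0277 0.05  ]
[0.4803 0.0315 0.05  ]
[0.485 0.047 0.05 ]
[0.5435 0.0113 0.05  ]
[0.5482 0.0267 0.05  ]
```

View pics/ov1.png

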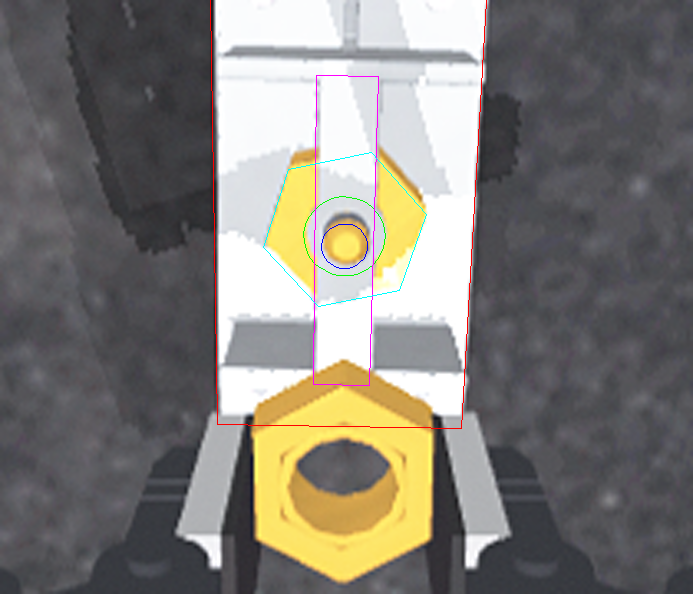

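>>> jog_arm:
  moves:
    - [20,2,1.4,0,0,0,10]
    - [30,0,0,0,0,0,10]
    - [25,0,0,0,0,0,10]
    - [13,0,0,0,0,0,10]
    - [6,0,0,0,0,0,10]
    - [0,0,0,0,0,0,10]
    - [0,0,0,0,0,0,10]

```text
clock: 10.8
position: [0.5173, 0.0292, 0.0559]
orientation: [-0.422, 0.568, 0.421, 0.568]
wrist_force: [1.1, -0.4, -0.3]
gripper_width: 0.0243
```

```bash
python3 look.py 9;  python3 - <<'E'
from hexfit import *
plan([.5163,.0284,.054],np.radians(73.2))
im=cv2.imread("pics/kw9.png")[110:290,150:360];cv2.imwrite("pics/k9b.png",cv2.resize(im,None,fx=3.3,fy=3.3,interpolation=cv2.INTER_CUBIC))
E
```

```text
10.8 0.024280682836258966 [0.5173 0.0292 0.0559] [ 1.08 -0.41 -0.3 ] jaw 73.15 tilt [ 8.e-04 -1.e-04 -1.e+00]
tool shift mm [ 3.   1.7 -1.4] rotvec deg [-0.02  0.04  0.19] |d| 3.8 jawyaw deg 73.18 TCP [0.5183 0.0293 0.057 ] j6 -1.356 t 10.95 F [-0.1  0.1 -0.4] w 0.0239
```

View pics/k9b.png

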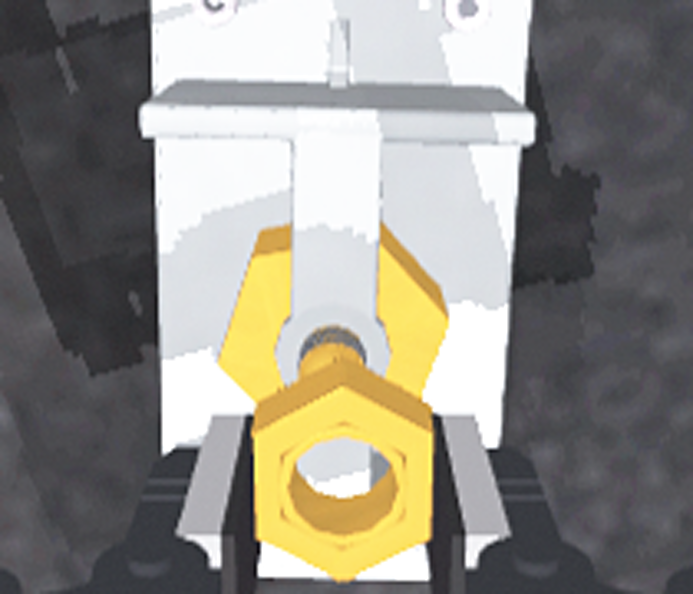

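View pics/k9.png

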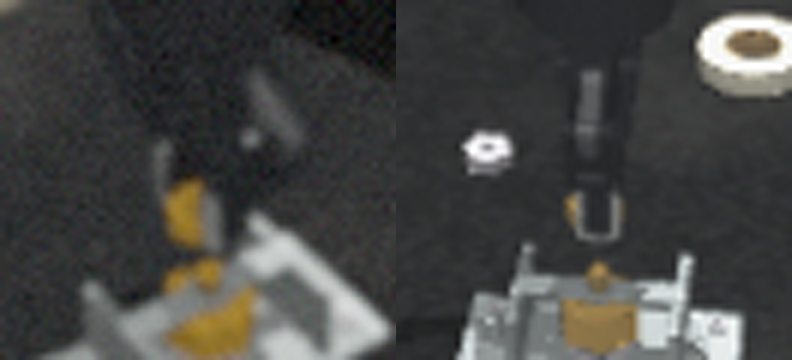

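```bash
python3 - <<'E'
from hexfit import *
d=np.load("k9.npz");c={k:d[k] for k in("fx","fy","cx","cy","extrinsics")}
f=lambda a,b:(150+a/3.3-.35,110+b/3.3-.35)
for b in(340,348,356): print("boss",onz(c,f(332,b),.05).round(4))
for p in((294,140),(378,140)): print(onz(c,f(*p),.05).round(4))
# wall top near edge, far edges crop row ~100..138 : wall x -46..-40 top z .05, y +-35
for p in((141,135),(534,140),(141,103),(534,110)): print("wall",onz(c,f(*p),.05).round(4))
plan([.5163,.0284,.054],np.radians(73.2))
E
```

```text
boss [0.5138 0.029  0.05  ]
boss [0.5153 0.0286 0.05  ]
boss [0.5168 0.0281 0.05  ]
[0.476  0.0336 0.05  ]
[0.4803 0.0477 0.05  ]
wall [0.4674 0.0081 0.05  ]
wall [0.4882 0.0741 0.05  ]
wall [0.4621 0.01   0.05  ]
wall [0.4831 0.0753 0.05  ]
tool shift mm [ 3.   1.7 -1.4] rotvec deg [-0.02  0.04  0.19] |d| 3.8 jawyaw deg 73.18 TCP [0.5183 0.0293 0.057 ] j6 -1.356 t 10.95 F [-0.1  0.1 -0.4] w 0.0239
```

```bash
python3 - <<'E'
from hexfit import *
import hexfit
d=np.load("k9.npz");im=d["im"].copy();c={k:d[k] for k in("fx","fy","cx","cy","extrinsics")}
im[:219]=0  # drop the bolt above
m=brassmask(im);
for zb in(.088,.092,.096):
    print(zb,nutfit(im,c,[.5175,.029,np.radians(73.2)],zb,zb+.012))
s=arm.sense();print(s["position"].round(4))
E
```

```text
0.088 (array([517.89613717,  29.68656492,  73.09111062]), np.float64(738.131041906959), np.float64(3704.0))
0.092 (array([515.73693805,  30.13504811,  75.53437389]), np.float64(591.4823990772779), np.float64(3704.0))
0.096 (array([513.42564895,  30.5462476 ,  74.41297761]), np.float64(500.92944252210685), np.float64(3704.0))
[0.5183 0.0293 0.057 ]
```

>>> jog_arm:
  moves:
    - [6,1,-1.7,0,0,0,10]
    - [8,0,0,0,0,0,10]
    - [8,0,0,0,0,0,10]
    - [0,0,0,0,0,0,10]
    - [0,0,0,0,0,0,10]

```text
clock: 11.37
position: [0.514, 0.0283, 0.0321]
orientation: [-0.421, 0.568, 0.422, 0.567]
wrist_force: [-0.3, -0.0, -0.5]
gripper_width: 0.024
```

```bash
python3 look.py 10;  python3 - <<'E'
from hexfit import *
plan([.5160,.0286,.03],np.radians(73.2))
im=cv2.imread("pics/kw10.png")[110:290,150:360];cv2.imwrite("pics/k10b.png",cv2.resize(im,None,fx=3.3,fy=3.3,interpolation=cv2.INTER_CUBIC))
E
```

```text
11.37 0.024002430550384406 [0.514  0.0283 0.0321] [-0.26 -0.01 -0.52] jaw 73.18 tilt [-2.7e-03  2.0e-04 -1.0e+00]
tool shift mm [ 3.3 -0.4  0.6] rotvec deg [-0.02  0.    0.01] |d| 3.4 jawyaw deg 73.18 TCP [0.5154 0.0282 0.0333] j6 -1.359 t 11.52 F [-0.  -0.1 -0.1] w 0.0242
```

View pics/k10b.png

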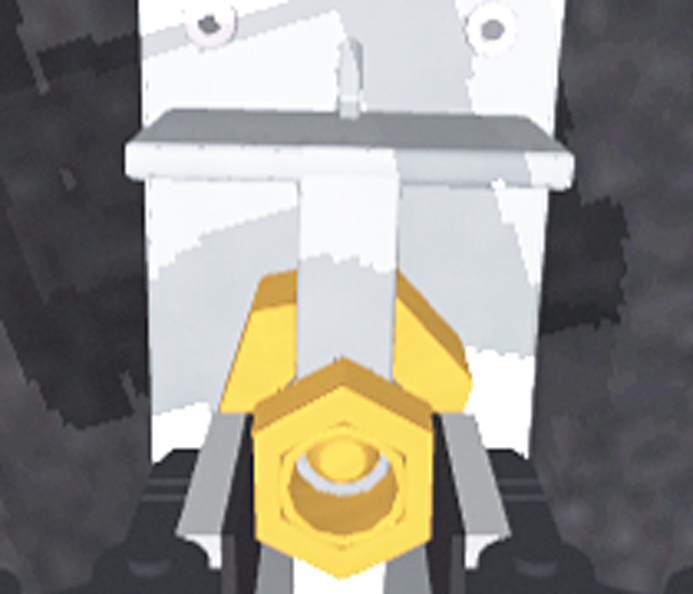

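View pics/k10.png

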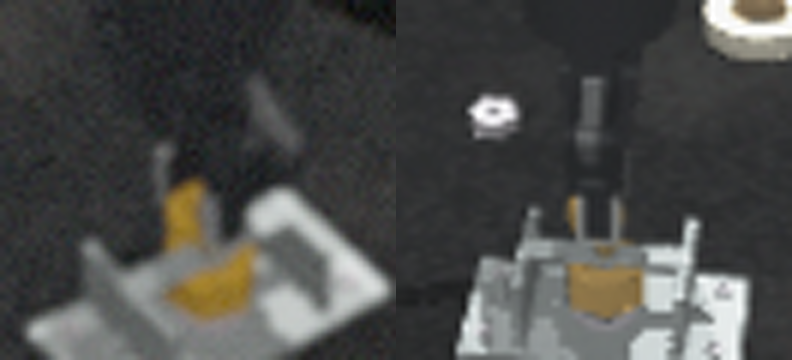

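Through the bore (centre about (343,470) in the crop) the tail tip shows at (345,452), about centred. I lower it in small steps.

>>> jog_arm:
  moves:
    - [3,-0.3,0.3,0,0,0,10]
    - [3,0,0,0,0,0,10]
    - [3,0,0,0,0,0,10]
    - [0,0,0,0,0,0,10]

```text
clock: 11.85
position: [0.5169, 0.028, 0.0244]
orientation: [-0.422, 0.567, 0.421, 0.568]
wrist_force: [2.9, -0.5, -1.0]
gripper_width: 0.0243
```

```bash
python3 look.py 11;  python3 - <<'E'
from hexfit import *
im=cv2.imread("pics/kw11.png")[170:290,190:320];cv2.imwrite("pics/k11b.png",cv2.resize(im,None,fx=4,fy=4,interpolation=cv2.INTER_CUBIC))
E
```

```text
11.85 0.024255418707044455 [0.5169 0.028  0.0244] [ 2.92 -0.55 -1.02] jaw 73.19 tilt [ 2.7e-03 -7.0e-04 -1.0e+00]
```

View pics/k11b.png

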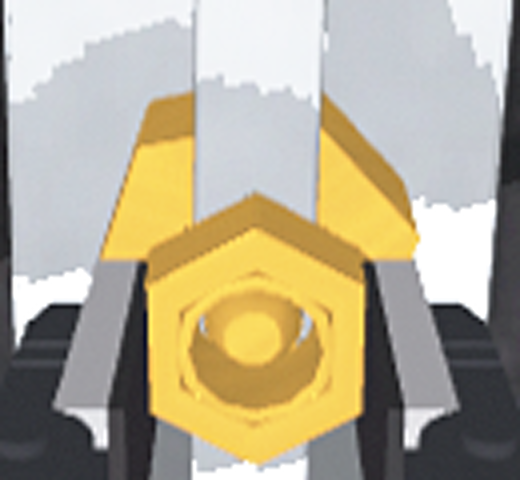

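>>> jog_arm:
  moves:
    - [0,-0.8,0,0,0,0,10]
    - [3,0,0,0,0,0,10]
    - [2,0,0,0,0,0,10]
    - [2,0,0,0,0,0,10]
    - [0,0,0,0,0,0,10]

```text
clock: 12.42
position: [0.5179, 0.0277, 0.0175]
orientation: [-0.422, 0.567, 0.421, 0.568]
wrist_force: [4.2, -1.7, 0.6]
gripper_width: 0.0238
```

```bash
python3 look.py 12;  python3 - <<'E'
from hexfit import *
im=cv2.imread("pics/kw12.png")[170:290,190:320];a=cv2.resize(im,None,fx=3,fy=3,interpolation=cv2.INTER_CUBIC);b=cv2.imread("pics/k12.png")[:,396:]
cv2.imwrite("pics/k12b.png",np.hstack([a,b]))
E
```

```text
12.42 0.023837189325601808 [0.5179 0.0277 0.0175] [ 4.24 -1.75  0.57] jaw 73.19 tilt [ 3.2e-03 -8.0e-04 -1.0e+00]
```

View pics/k12b.png

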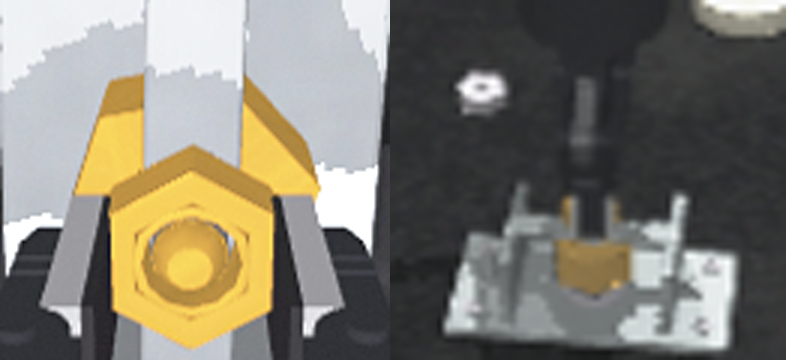

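>>> jog_arm:
  moves:
    - [0,-1.2,0,0,0,0,10]
    - [2,0,0,0,0,0,10]
    - [0,0,0,0,0,0,10]

```text
clock: 12.82
position: [0.5179, 0.0277, 0.0151]
orientation: [-0.422, 0.568, 0.421, 0.568]
wrist_force: [4.5, -1.9, -0.0]
gripper_width: 0.0241
```

>>> jog_arm:
  moves:
    - [1,-1,0,0,0,0,10]
    - [1,0,0,0,0,0,10]
    - [0,0,0,0,0,0,10]

```text
clock: 13.07
position: [0.5179, 0.0277, 0.0135]
orientation: [-0.421, 0.568, 0.422, 0.567]
wrist_force: [0.1, -1.5, 5.6]
gripper_width: 0.0242
```

```bash
python3 look.py 13;  python3 - <<'E'
from hexfit import *
im=cv2.imread("pics/kw13.png")[170:290,190:320];a=cv2.resize(im,None,fx=3,fy=3,interpolation=cv2.INTER_CUBIC);b=cv2.imread("pics/k13.png")
cv2.imwrite("pics/k13b.png",np.hstack([a,b[:,396:]]))
E
```

```text
13.07 0.024232192895137367 [0.5179 0.0277 0.0135] [ 0.08 -1.52  5.63] jaw 73.19 tilt [-1.9e-03  3.0e-04 -1.0e+00]
```

View pics/k13b.png

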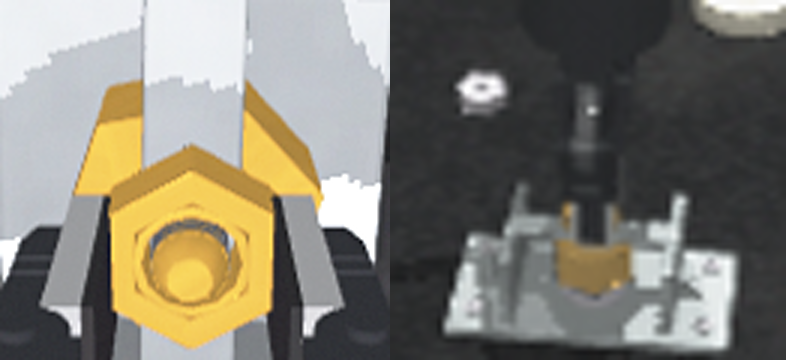

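>>> jog_arm:
  moves:
    - [-0.5,0,0,0,0,0,30]
    - [0,0,0,0,0,0,36]
    - [0,0,0,0,0,0,45]
    - [0,0,0,0,0,0,50]
    - [0,0,0,0,0,0,55]

```text
clock: 13.63
position: [0.5175, 0.0278, 0.0132]
orientation: [-0.421, 0.568, 0.422, 0.567]
wrist_force: [-0.8, -0.6, -0.0]
gripper_width: 0.0549
```

```bash
python3 look.py 14;  python3 - <<'E'
from hexfit import *
im=cv2.imread("pics/kw14.png")[170:290,190:320];a=cv2.resize(im,None,fx=3,fy=3,interpolation=cv2.INTER_CUBIC);b=cv2.imread("pics/k14.png")
cv2.imwrite("pics/k14b.png",np.hstack([a,b[:,396:]]))
E
```

```text
13.63 0.05493820616341402 [0.5175 0.0278 0.0132] [-0.76 -0.61 -0.02] jaw 73.19 tilt [-1.8e-03  4.0e-04 -1.0e+00]
```

View pics/k14b.png

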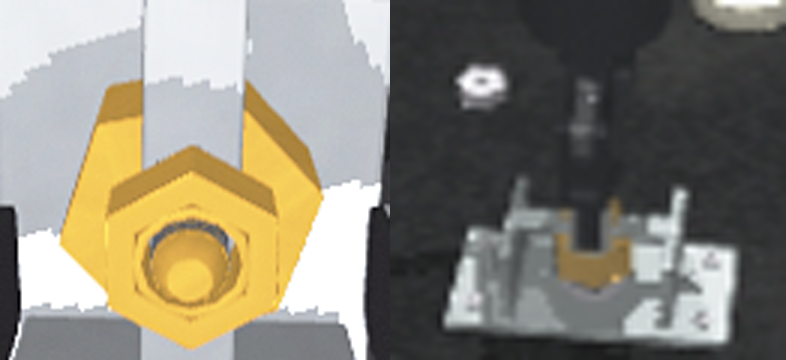

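The nut lies around the tail on the strap and the pads are clear. I rise, open, turn the jaws to the head's rest angle (about 55°), and look down.

>>> jog_arm:
  moves:
    - [-15,0,0,0,0,0,60]
    - [-25,0,0,0,0,0,66]
    - [-20,0,0,5,0,0,70]
    - [0,0,0,6.5,0,0,72]
    - [0,0,0,6.7,0,0,72]
    - [0,0,0,0,0,0,72]
    - [0,0,0,0,0,0,72]

```text
clock: 14.37
position: [0.5183, 0.0275, 0.0737]
orientation: [-0.327, 0.627, 0.327, 0.627]
wrist_force: [0.6, -1.0, -0.8]
gripper_width: 0.0719
```

```bash
python3 look.py 15;  python3 - <<'E'
from hexfit import *
plan([.5165,.0284,.07],np.radians(55.0))
im=cv2.imread("pics/kw15.png")[110:290,150:360];a=cv2.resize(im,None,fx=3.3,fy=3.3,interpolation=cv2.INTER_CUBIC)
cv2.imwrite("pics/k15b.png",a)
E
```

```text
14.37 0.07188367409772113 [0.5183 0.0275 0.0737] [ 0.59 -1.   -0.76] jaw 55.15 tilt [-2.e-04  0.e+00 -1.e+00]
tool shift mm [ 3.3  1.8 -0.2] rotvec deg [ 0.08 -0.03 -0.05] |d| 3.8 jawyaw deg 55.08 TCP [0.5181 0.0276 0.0733] j6 -1.044 t 14.52 F [ 0.9  0.9 -0.4] w 0.0721
```

View pics/k15b.png

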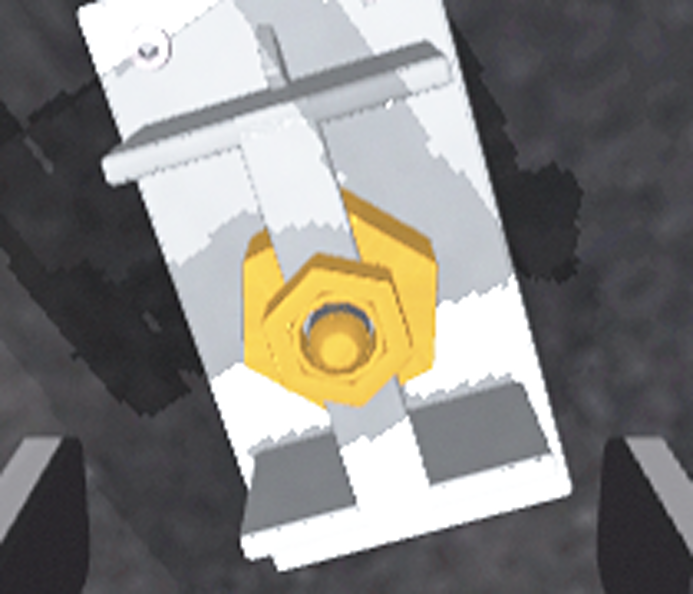

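>>> jog_arm:
  moves:
    - [20,1.5,-0.3,0,0,0,66]
    - [30,0,0,0,0,0,62]
    - [20,0,0,0,0,0,60]
    - [10,0,0,0,0,0,60]
    - [5,0,0,0,0,0,60]
    - [0,0,0,0,0,0,60]

```text
clock: 15.02
position: [0.5161, 0.0282, -0.0123]
orientation: [-0.326, 0.628, 0.327, 0.626]
wrist_force: [0.7, -0.1, 0.1]
gripper_width: 0.0602
```

```bash
python3 look.py 16
```

```text
15.02 0.060203910156383 [ 0.5161  0.0282 -0.0123] [ 0.67 -0.12  0.08] jaw 55.01 tilt [-2.5e-03  2.0e-04 -1.0e+00]
```

View pics/k16.png

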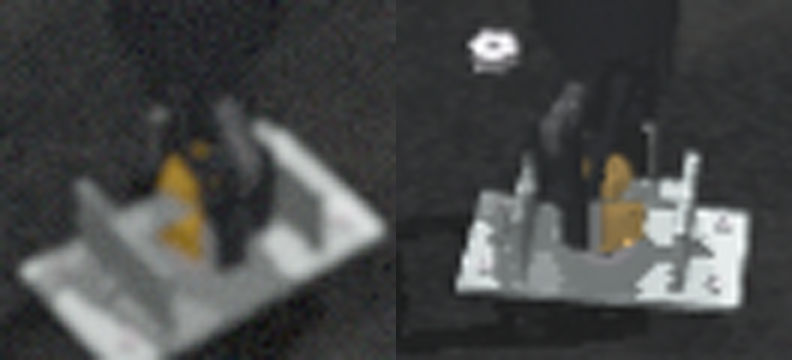

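View pics/kw16.png

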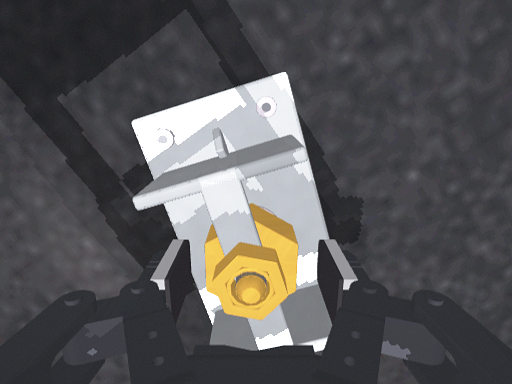

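>>> jog_arm:
  moves:
    - [6,0,0,0,0,0,60]
    - [5,0,0,0,0,0,60]
    - [0,0,0,0,0,0,54]
    - [0,0,0,0,0,0,48]
    - [0,0,0,0,0,0,44]

```text
clock: 15.58
position: [0.5171, 0.0281, -0.0222]
orientation: [-0.326, 0.627, 0.326, 0.627]
wrist_force: [-0.5, -0.4, -0.1]
gripper_width: 0.044
```

```bash
python3 look.py 17
```

```text
15.58 0.044046741561999087 [ 0.5171  0.0281 -0.0222] [-0.49 -0.39 -0.15] jaw 54.99 tilt [-1.e-04  0.e+00 -1.e+00]
```

View pics/k17.png

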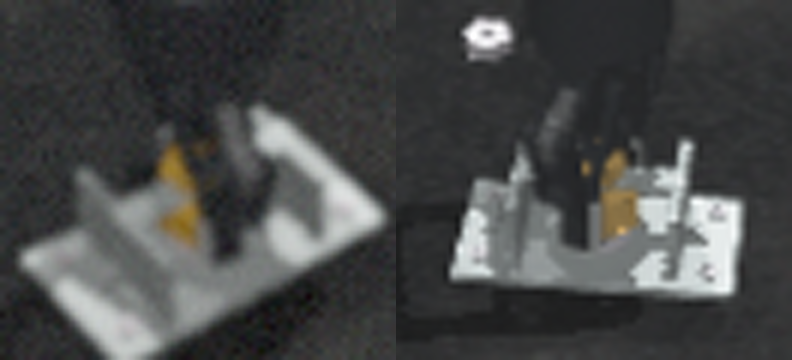

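View pics/kw17.png

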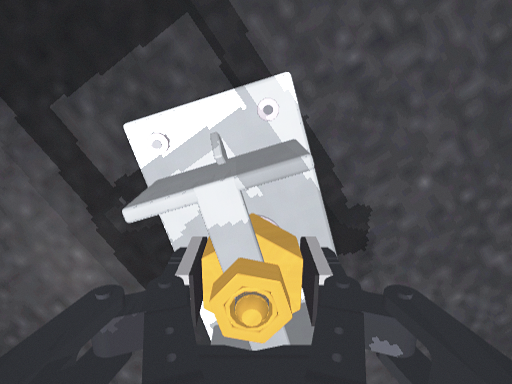

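>>> jog_arm:
  moves:
    - [0,0,0,0,0,0,40]
    - [0,0,0,0,0,0,30]
    - [0,0,0,0,0,0,25]
    - [0,0,0,0,0,0,25]

```text
clock: 16.07
position: [0.5168, 0.0275, -0.0217]
orientation: [-0.327, 0.628, 0.326, 0.627]
wrist_force: [-4.1, -3.0, 4.9]
gripper_width: 0.0393
```

>>> jog_arm:
  moves:
    - [0,0,-0.6,0,0,0,25]
    - [0,0,0,-3,0,0,25]
    - [0,0,0,-4,0,0,25]
    - [0,0,0,-4,0,0,25]
    - [0,0,0,-4,0,0,25]
    - [0,0,0,-2.2,0,0,25]
    - [0,0,0,0,0,0,25]
    - [0,0,0,0,0,0,25]

```text
clock: 16.73
position: [0.5169, 0.0277, -0.0217]
orientation: [-0.416, 0.571, 0.416, 0.571]
wrist_force: [-2.1, -0.6, 5.0]
gripper_width: 0.0388
```

```bash
python3 look.py 18; python3 - <<'E'
from hexfit import *
s=arm.sense();print(s["wrist_torque"])
im=cv2.imread("pics/kw18.png")[90:350,110:390];cv2.imwrite("pics/k18b.png",cv2.resize(im,None,fx=2.3,fy=2.3,interpolation=cv2.INTER_CUBIC))
E
```

```text
16.73 0.03884470842912516 [ 0.5169  0.0277 -0.0217] [-2.07 -0.59  4.99] jaw 72.17 tilt [ 1.e-04 -0.e+00 -1.e+00]
[-0.40491058  0.42604224 -0.1202576 ]
```

View pics/k18b.png

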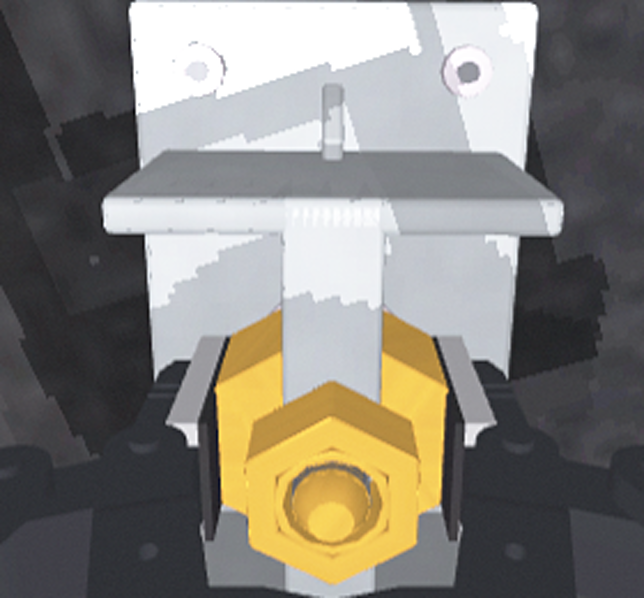

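The head is held with its flats vertical in the crop at x = 217 and 445, and the strap edges are vertical at 284 and 382. The torque of 0.12 N m matches the spring at 0.30 rad. One last check of the nut, then I hand in.

```bash
python3 - <<'E'
from hexfit import *
d=np.load("k18.npz");c={k:d[k] for k in("fx","fy","cx","cy","extrinsics")}
f=lambda a,b:(110+a/2.3-.3,90+b/2.3-.3)
g=lambda p,q,z:np.degrees(np.arctan2(*(onz(c,f(*q),z)-onz(c,f(*p),z))[[1,0]]))
print("wall edge",g((104,231),(562,233),.05),"base edge",g((132,3),(537,3),.008),"strap",g((284,240),(284,400),.05),g((382,240),(381,400),.05))
print("head flat edges", g((217,385),(219,505),.044),g((445,385),(442,505),.044))
print("nut ctr from top", onz(c,f(332,500),.062))
E

```

```text
wall edge 71.94506075062709 base edge 72.1993794815452 strap -18.829211248646267 -17.022252254253836
head flat edges -19.43721701439154 -16.589750723452067
nut ctr from top [0.51468915 0.02909499 0.062     ]
```

View pics/k18.png

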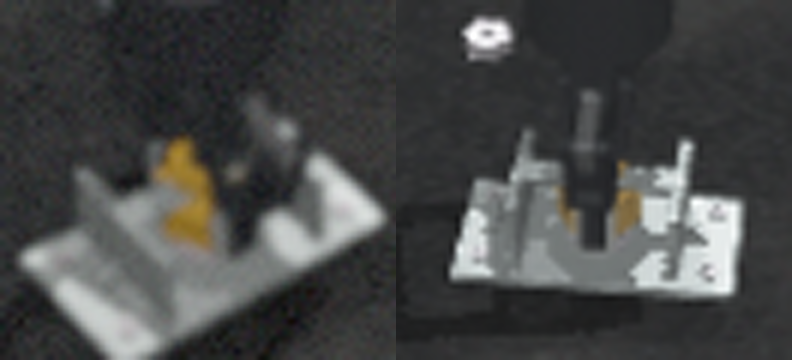

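```bash
python3 -c "
from plant import arm
s=arm.sense();print(s['clock'],s['gripper_width'],s['wrist_force']);print(arm.finish_job())"
```

```text
16.8833 0.039096497500968865 [-2.7844236  -0.71690672  5.42110598]
the job is handed in; nothing more can be done
None
```

The brass nut (15 mm bore) sits over the bolt's tail, flat on the strap and let go. I then gripped the hexagonal head on the flats nearest to parallel with the strap, turned it 17.2° (0.30 rad), and handed in at 16.9 s while holding it there.

**Last checks**
- **Grip:** the fingers held the head at 39 mm, against 40 mm nominal.
- **Turn:** the wrist torque was about 0.12 N m, which matches the spring at 0.30 rad.
- **Alignment:** the head's flats measured −18.0° and the strap −17.9° in the wrist view. These are averages of two edges each that differed by up to 3°, so they are good to about a degree. The jaws' own reading agreed, at 72.2° against 72.1° for square to the strap.
- **Nut:** it still looked seated flat round the tail in the last wrist picture, though the side view was partly hidden by the fingers.
- **Forces:** the highest I saw was about 10 N, when the fingertips touched the worktop during the pick.

**What disagreed**
- **Fingertip position:** the visible fingertips stood about 40 mm behind the reported TCP, not at it. Two early closings therefore passed above the nut without touching it. I then set depths from the pictures and the forces.
- **Nut width:** the gripper read about 24 mm on the 26 mm nut.

I did not move the other objects.

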